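Recharge the sanitiser doser from the safety-capped tub

ROBOT

A 7-joint arm with a two-finger parallel gripper is mounted at the origin on the work surface. World frame = base frame: x ahead of the robot, y to its left, z up, the work surface at z = 0. Lengths are in mm, angles in rad, forces in N, time in s.
With the tool pointing down it reaches from about 425 to 925 mm from the base axis. Payload 6.8 kg.
Tool frame: the origin (TCP) lies at the very end of the fingers, on their centre line; the grasp point (between the pads) lies 19 mm behind it; z points along the fingers, y is the direction in which the jaws open and shut (so a half turn about z gives the same grasp; the last joint's range is limited). The gripper opens to 88 mm and grips with 3 to 60 N. Pads are 20 mm wide; open, the fingers measure 115 mm over their backs; the gripper's body (75 mm by 178 mm) begins 61 mm behind the grasp point.
Start: joints at [1.059, 0.477, 0.022, 1.555, -0.011, 1.109, -0.083], TCP at [265.229, -620.726, 222.664] pointing down, gripper open.
Joint ranges: [-2.96, 2.96], [-0.34, 2.1], [-1.41, 1.46], [0.24, 2.44], [-1.37, 4.51], [0.17, 1.92], [-2.96, 2.96]. Speed limits (rad/s): [2.39, 2.39, 3.14, 3.14, 3.14, 3.14, 3.14].

INTERFACE

Orientations are given as a rotation vector (axis times angle).
In Python, from cell import bot gives the robot as it stands.
- The arm moves only by the tool apply_moves, never from a script. Its arguments are lists of equal length, an entry for each row: "travel": the shift along the tool's x, y, z in cm, a list of three; "turn": the turn about the tool's z in rad. A call has 1 to 20 rows; each row is the pose to reach, as a shift and turn from the pose commanded when the call began, along the tool's axes at that moment; what a row does not reach only later rows make up. A row lasts 1/8 s, in which the tool goes at most 62.5 mm and 10.7 degrees, less where a joint would pass 70% of its speed; a pose out of reach is approached as far as the arm can. A call with a gripper value outside its range is refused whole. "grip" is the opening, from -1 (shut) to 1 (fully open), set as the call begins (left out, the last holds). The fingers move at their own pace and stop on an object; the grip force is fixed at half the most. Time passes only in rows, so rows that repeat a pose let the fingers close. It gives the time, the measured TCP pose, the force and the opening at its end, in the units of the state.
- bot.state(): the state, without advancing time (a new reading comes with each control period).
- bot.get_image(name): name is "scene" or "side" or "wrist"; returns the picture (420x560x3 uint8, red, green, blue); there is no depth.
- bot.calibration(name): a dict with "mtx" (3x3 intrinsics, pixels), "R" (3x3) and "t" (3): a world point X has camera coordinates R X + t; the wrist camera has in their place "tool_from_camera" (4x4, takes a point from camera to tool coordinates, whose origin is the TCP and whose axes are the flange's). Camera axes: x right, y down, z forward; pixel columns grow to the right and rows downward; lengths in mm; the calibration is good to about 2 mm. A picture is of the moment at which its call begins: read the wrist's pose just before it. calibration takes no time and is no camera call.
- bot.finish_job(): hands the job in, once; it reports no verdict.
Trained networks look in the newest picture that a camera, given by its name, has taken for a name from the list of things; names that differ only in an ending like _2 or _b are one class to them, and where a whole thing is asked for, a point or a joint stands for the part that bears it (a point fixed in the world has none). Each returns a list of dicts, best first, with "score" (0 to 1); they miss things now and then, are a little off and sometimes report something else, mostly with a low value. They report only what shows in the picture. A call takes as long as a camera call. They do not tell look-alikes from the thing itself.
- bot.find_in(camera, label): "location" ([x, y, z] in mm, in world coordinates, good to about 4 mm: the middle of the surface that is visible of it).
- bot.masks_of(camera, label): "pixels" (420x560 bool, what is visible of it).
The state is a dict: "time_s": time; "joints": joint angles; "joint_velocities": joint speeds; "effort": joint torques, N m; "eef_pos": TCP position; "ee_rot": TCP orientation; "contact_force": force on the tool from outside, world axes, zero at the start; "wrist_torque": the same for the moment, N m; "gripper_width": opening from 0.0 (shut) to 1.0 (fully open).
Only numpy, scipy, OpenCV 4.12 (cv2) and the standard library are available. Lean on these libraries where they do the work, as an engineer would, in place of code of your own. Each camera call takes 0.05 s, during which the arm holds its last target.

TASK

Recharge the kitchen's sanitiser doser: press the tub's red safety cap down hard and turn it counter-clockwise to free it, lift it off and set it right way up on the yellow tray. Then take the blue cartridge out of the tub and stand it fully down in the doser's loading bay, and finally turn the recessed dial until its white pointer faces the green mark. Let go of everything and do not disturb the other kitchen things.

Things in the scene. Friction and masses are not known exactly. Their poses are not given: they have to be found in the camera images.
- tub: White round tub, 132 mm across, 64 mm high; its neck (90 mm outside, 82 mm inside) rises to an open mouth 100 mm above the counter. Screwed to the counter on a 150 x 150 x 8 mm dark plate: it cannot move. Origin: centre of the plate's underside, z up. Inner floor at z = 14 mm. Hooks hidden under the cap hold the cap.
- tub_mouth (a point): Centre of the tub's mouth, 100 mm above the counter.
- cap: Red ribbed safety cap, 119 mm across, hollow skirt 54 mm high, flat top with a raised grip bar; 140 g. Origin: centre of the skirt's lower rim, z up; 84 mm above the counter when locked on the tub (flat top 138 mm, bar top 168 mm). Locked until pressed down 6 mm (about 14 N; stop at 8 mm, 16 N). It stands on its skirt rim on a flat surface.
- cap_bar (a point): Point on the cap's axis inside the grip bar, 72 mm above the cap's origin. The bar runs along the cap's x axis: 90 mm long, 22 mm wide, 30 mm high. Keeping it pressed, turn counter-clockwise seen from above by about 53 degrees (0.92 rad; end stop near 74), then lift; it lifts off between 40 and 70 degrees. Not pressed, it turns only some 4 degrees and cannot be lifted.
- collar (a joint): Grey spring collar under the cap: 0.001 m with the cap locked in place, 0.007 m or more when the cap is pressed down enough to turn, 0.009 m at the stop, 0 with the cap off. Stiffness 1000 N/m.
- cartridge: Blue round cartridge with a white band, upright in the tub (hidden until the cap is off): 60 mm diameter, 70 mm high, about 300 g, with an upright fin on top along its own x axis, 36 mm long, 14 mm thick, 37 mm high (fin top 107 mm above the origin and, in the tub, 21 mm above its mouth). Origin: centre of its underside, z up.
- cartridge_fin (a point): Point in the middle of the fin, 93 mm above the cartridge's origin.
- tray: Fixed yellow shallow tray, 180 x 180 mm, rim 14 mm high, walls and floor 4 mm thick. Origin: centre of its underside on the counter.
- doser: White fixed doser box, 150 mm (its x) by 250 mm (its y) by 105 mm high. Origin: centre of its underside on the counter; its front (-x) faces the robot. In its top: the open loading bay at -y and the square dial recess at +y (96 x 96 mm, 39 mm deep, centre at x = 0, y = +66 mm).
- bay (a point): Centre of the floor of the loading bay, a square open pit 84 x 84 mm, 75 mm deep; the floor is 30 mm above the counter. The loaded cartridge's fin stands out of the top.
- dial (a joint): Black dial in the recess: disc 62 mm across (top 74.5 mm above the counter) with a grip bar 58 mm long, 16 mm wide, 28 mm high (top 102.5 mm above the counter). The value (rad, 0 to 1.9) grows turning clockwise seen from above; at 1.3 the bar's white pointer end points to the doser's front (-x), at the green mark. Starts at 0 to 0.4; stays where left.
- dial_grip (a point): Point on the dial's axis in its grip bar, 90.5 mm above the counter (16 mm above the disc); it turns with the dial, and its own -x axis points along the white pointer.
- green_mark (a point): The green mark on the doser's top, in front of the dial recess, 61 mm towards the doser's front from the dial's axis, 105 mm above the counter.
- bowl: Steel bowl, 140 mm across, 60 mm high (leave alone). Origin: centre of its underside.
- spice_jar: Amber jar with green lid, 56 mm across, 100 mm high (leave alone). Origin: centre of its underside.
- oil_bottle: Clear bottle with yellow cap, 66 mm across, 190 mm high (leave alone). Origin: centre of its underside.
- food_can: Metal can, 72 mm across, 100 mm high (leave alone). Origin: centre of its underside.
- mug: White mug, 80 mm across, 90 mm high (leave alone). Origin: centre of its underside.
There are look-alikes about, which are no part of the job. There is more than one size of the cap; the job needs the middle-sized.

How it is judged (in metres and radians):
On the way, in this order (a step that is already met when the one before it is completed fails the run):
1. the cap is pressed down past its catch (value of joint collar above 0.006 m), for 0.1 s.
2. the cap is lifted off the tub (z of cap in the frame of tub above 0.105 m), for 0.1 s.
3. the cap stands right way up on the tray, released (horizontal distance between cap and tray below 0.05 m and z of cap in the frame of tray below 0.012 m and angle between cap's own z axis and vertical below 0.12 rad and contact force between the fingers and cap below 0.5 N), for 0.2 s.
4. the cartridge stands in the loading bay, released (horizontal distance between cartridge and bay below 0.022 m and z of cartridge in the frame of bay below 0.008 m and angle between cartridge's own z axis and vertical below 0.12 rad and contact force between the fingers and cartridge below 0.5 N), for 0.2 s.
5. the dial points at the green mark (value of joint dial between 1.15 and 1.45 rad), for 0.2 s.
At the end, for the whole second after the job is handed in: Cap upright on the tray (within 50 mm of its centre, 8 mm of its floor), cartridge upright on the bay floor (within 22 mm of its centre, 8 mm of its floor), both tilted under 0.12 rad, dial at 1.3 rad within 0.15, all released and at rest (all of step 3 and all of step 4 and all of step 5 and linear speed of each of cap, cartridge below 0.02 m/s); the robot touches nothing.
It fails at once if one of the bowl, jar, bottle, can or mug is moved by more than 40 mm (distance of any of bowl, spice_jar, oil_bottle, food_can, mug from where it was at the start of the episode above 0.04 m).
It also fails if it takes over 67 s, if anything falls off the work surface, if the arm or the gripper's body presses on something with over 40 N, if the wrist force passes 120 N, or if a joint passes its speed limit or range.

## Working session

There is one attempt and no reset: what is moved stays moved. The work goes in short steps, Python scripts to look and compute and a tool call to move; the robot and the scene stay as the last step left them, time stands still between calls to the robot, and variables do not carry over. Pictures are saved under pics/ and viewed, and the job is handed in when it is done.

Besides the shell and the picture viewer there is one more tool, called after "Call:" as name(argument=value, ...) on one line, values as JSON. apply_moves: Moves the arm, as the interface text tells. Its arguments: {"type":"object","properties":{"travel":{"type":"array"},"turn":{"type":"array"},"grip":{"type":"number"}},"required":["travel","turn"]}

```bash
ls; mkdir -p pics; python3 - <<'E'
from cell import bot
import cv2
s=bot.state()
for k in s: print(k,s[k])
for n in("scene","side","wrist"):
    im=bot.get_image(n); cv2.imwrite(f"pics/{n}0.png",im[:,:,::-1]); print(n,bot.calibration(n))
E
```

```text
pics
time_s 0.0
joints [ 1.05892449  0.47779132  0.0223343   1.55643511 -0.01146513  1.1092851
 -0.08308461]
joint_velocities [ 6.41534303e-04 -2.28369998e-04 -2.77243251e-04  8.36523987e-04
 -3.88524081e-05  7.15071304e-05  1.42246542e-04]
effort [ 2.26067091e-04 -5.82853854e+01  1.53490305e+00 -2.72605473e+01
 -5.42859966e-02  1.71066995e-02  1.95048333e-04]
eef_pos [ 264.94717259 -620.18306776  221.69441498]
ee_rot [-3.07608911e+00 -6.29688294e-01  8.09406482e-04]
contact_force [ 0.07603451  0.96311394 -0.2527498 ]
wrist_torque [ 0.00746057 -0.00219429  0.07275814]
gripper_width 0.999656822493381
scene {'mtx': array([[490.18297833,   0.        , 282.62774721],
       [  0.        , 490.18297833, 203.22410264],
       [  0.        ,   0.        ,   1.        ]]), 'R': array([[ 0.79950723,  0.60064618,  0.00351515],
       [ 0.48249844, -0.63873577, -0.59934286],
       [-0.35774775,  0.48087501, -0.80048471]]), 't': array([-401.83146812, -178.19177651, 1499.10787859])}
side {'mtx': array([[397.20532669,   0.        , 280.23477843],
       [  0.        , 397.20532669, 203.91604018],
       [  0.        ,   0.        ,   1.        ]]), 'R': array([[-0.91416665, -0.40530655,  0.00509251],
       [-0.20685094,  0.45567296, -0.8657799 ],
       [ 0.34858575, -0.7925205 , -0.50039907]]), 't': array([467.70994949, 201.01254681, 962.94212748])}
wrist {'mtx': array([[377.32953755,   0.        , 289.72071662],
       [  0.        , 377.32953755, 207.1699294 ],
       [  0.        ,   0.        ,   1.        ]]), 'tool_from_camera': array([[-8.86940392e-04, -9.69362530e-01, -2.45632853e-01,
         6.66143568e+01],
       [ 9.99999498e-01, -7.45366100e-04, -6.69332200e-04,
        -3.06231936e-01],
       [ 4.65739153e-04, -2.45633324e-01,  9.69362705e-01,
        -1.61730745e+02],
       [ 0.00000000e+00,  0.00000000e+00,  0.00000000e+00,
         1.00000000e+00]])}
```

View pics/scene0.png

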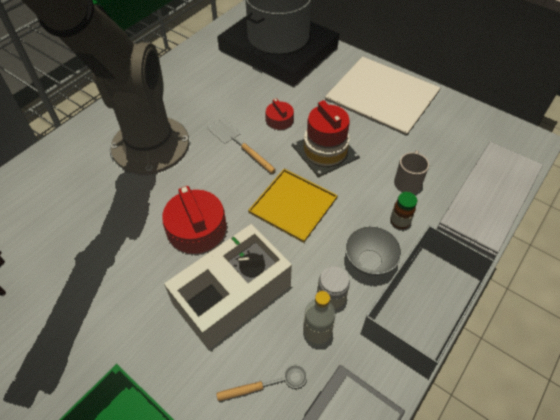

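View pics/side0.png

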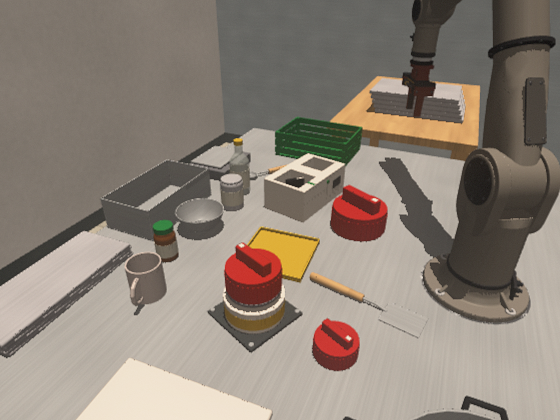

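View pics/wrist0.png

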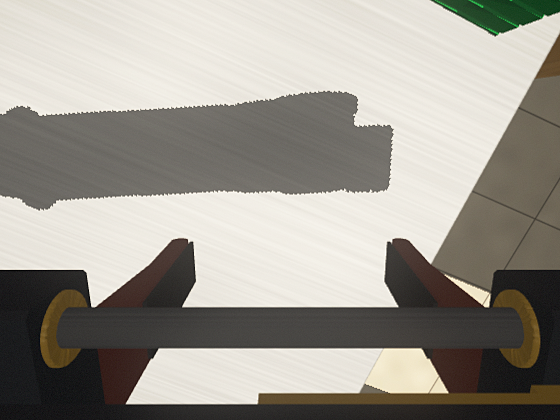

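The scene picture shows the cap on the tub at about (328,125), with loose look-alikes at (194,218) and (280,114). The tray is at (293,204), and the doser at (230,285) has its dial at (248,260) and its bay at (207,295). Next I'll measure them.

```bash
cat > h.py <<'E'
from cell import bot
import numpy as np, cv2
from scipy.spatial.transform import Rotation as Ro
def cam(n,pose=None):
    c=bot.calibration(n); K=c['mtx']
    if n!='wrist': return K,np.array(c['R']),np.array(c['t'])
    s=pose or bot.state(); T=np.eye(4); T[:3,:3]=Ro.from_rotvec(s['ee_rot']).as_matrix(); T[:3,3]=s['eef_pos']
    M=np.linalg.inv(T@c['tool_from_camera']); return K,M[:3,:3],M[:3,3]
def px2w(n,uv,z,pose=None):
    K,R,t=cam(n,pose); uv=np.atleast_2d(uv).astype(float)
    d=(R.T@np.linalg.inv(K)@np.c_[uv,np.ones(len(uv))].T).T; o=-R.T@t
    return o+d*((z-o[2])/d[:,2])[:,None]
def w2px(n,X,pose=None):
    K,R,t=cam(n,pose); p=(K@(R@np.atleast_2d(X).T+t[:,None])).T
    return p[:,:2]/p[:,2:]
def crop(n,im,c,w,h,sc,f):
    u,v=int(c[0]-w/2),int(c[1]-h/2); u=max(u,0);v=max(v,0)
    cv2.imwrite(f,cv2.resize(im[v:v+h,u:u+w,::-1],None,fx=sc,fy=sc,interpolation=cv2.INTER_CUBIC)); return u,v
E
python3 - <<'E'
from h import *
for n in("scene","side"):
    im=bot.get_image(n); cv2.imwrite(f"pics/{n}1.png",im[:,:,::-1])
    for l in("tub","cap","cap_bar","tray","doser","bay","dial","dial_grip","green_mark"):
        try:r=bot.find_in(n,l)
        except Exception as e: print(n,l,e);continue
        print(n,l,[(np.round(x['location']).tolist(),round(x['score'],2)) for x in r])
print(bot.state()['time_s'])
im=cv2.imread("pics/scene1.png")[:,:,::-1]
print(crop('s',im,(325,130),100,90,7,"pics/ctub.png"),crop('s',im,(230,280),150,120,5,"pics/cdos.png"))
im=cv2.imread("pics/side1.png")[:,:,::-1]
print(crop('s',im,(254,285),100,100,6,"pics/ctub2.png"),crop('s',im,(305,185),110,90,7,"pics/cdos2.png"))
E
```

```text
scene tub [([478.0, 249.0, 29.0], 0.95)]
scene cap [([344.0, -161.0, 69.0], 0.71), ([261.0, 308.0, 39.0], 0.69), ([456.0, 275.0, 135.0], 0.57)]
scene cap_bar [([349.0, -162.0, 71.0], 0.83), ([258.0, 307.0, 43.0], 0.77), ([454.0, 278.0, 140.0], 0.67), ([755.0, -206.0, 125.0], 0.36)]
scene tray [([486.0, 74.0, -1.0], 0.91)]
scene doser [([537.0, -256.0, 98.0], 0.66)]
scene bay [([537.0, -250.0, 96.0], 0.9)]
scene dial [([545.0, -177.0, 77.0], 0.78)]
scene dial_grip [([547.0, -177.0, 81.0], 0.61)]
scene green_mark [([533.0, -249.0, 93.0], 0.83), ([546.0, -177.0, 80.0], 0.29)]
side tub [([409.0, 344.0, 24.0], 0.96), ([530.0, -168.0, 101.0], 0.55), ([509.0, -170.0, 87.0], 0.18)]
side cap [([315.0, -98.0, 73.0], 0.97), ([430.0, 324.0, 136.0], 0.84), ([242.0, 342.0, 43.0], 0.76)]
side cap_bar [([243.0, 342.0, 42.0], 0.94)]
side tray [([452.0, 52.0, 6.0], 0.82)]
side doser [([510.0, -171.0, 84.0], 0.88)]
side bay [([506.0, -169.0, 83.0], 0.97)]
side dial [([429.0, 321.0, 139.0], 0.6), ([410.0, 349.0, 82.0], 0.56), ([530.0, -169.0, 99.0], 0.54)]
side dial_grip [([532.0, -167.0, 101.0], 0.49), ([730.0, -177.0, 116.0], 0.42)]
side green_mark [([508.0, -169.0, 87.0], 0.94), ([733.0, -180.0, 114.0], 0.42)]
1.15
(275, 85) (155, 220)
(204, 235) (250, 140)
```

```bash
python3 - <<'E'
from h import *
for n in("scene","side"):
    print(n,w2px(n,[[0,0,0],[0,0,100],[265,-620,222],[486,74,0],[452,52,0]]).round(1).tolist())
E
```

```text
scene [[151.2, 145.0], [143.9, 121.0], [-13.9, 315.5], [293.9, 206.5], [279.3, 205.6]]
side [[473.2, 286.8], [484.0, 253.7], [412.5, 113.0], [277.8, 253.6], [292.5, 252.2]]
```

View pics/ctub.png

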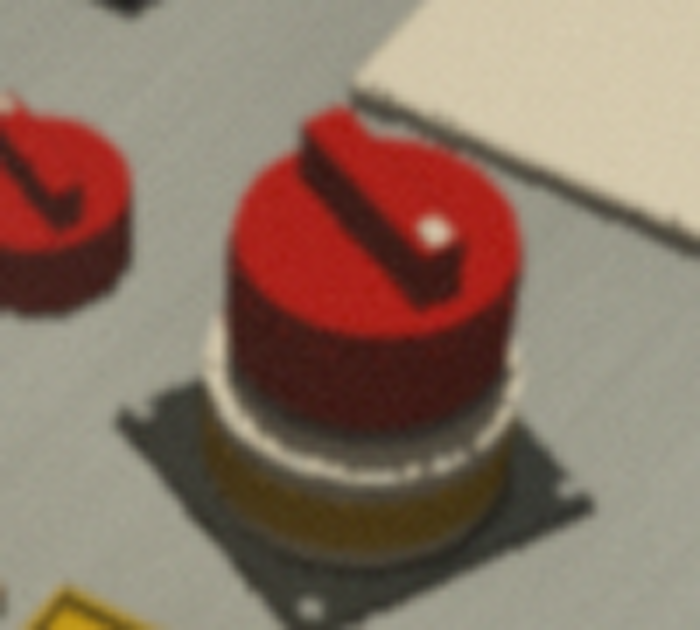

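View pics/cdos.png

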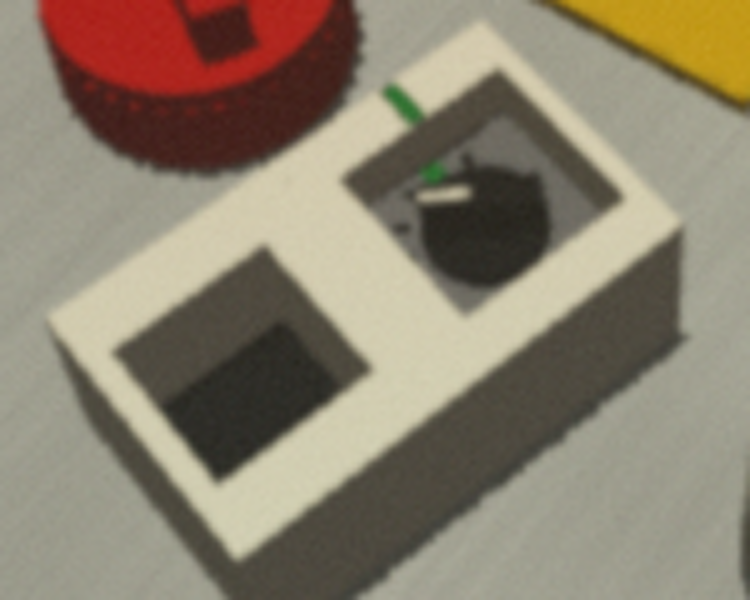

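View pics/cdos2.png

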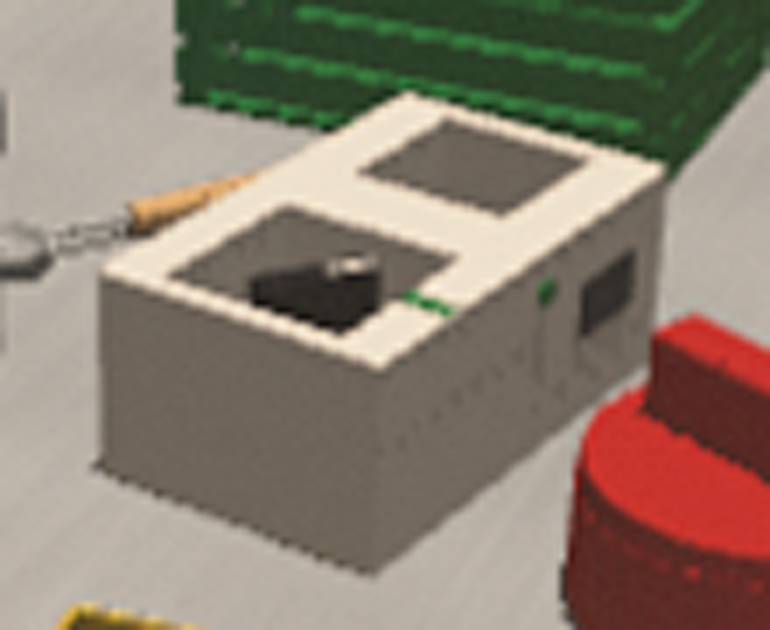

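View pics/ctub2.png

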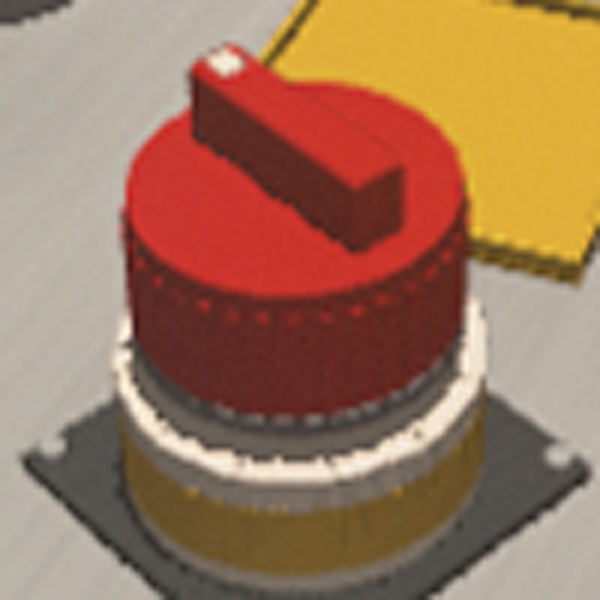

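```bash
python3 - <<'E'
from h import *
def go(name,n,crop0,sc,pts,z):
    p=np.array(crop0)+np.array(pts)/sc
    w=px2w(n,p,z); print(name,n,w[:,:2].round(1).tolist(),'mean',w.mean(0)[:2].round(1), 'edges',np.linalg.norm(np.roll(w,-1,0)-w,axis=1).round(1), 'dir',[round(float(np.degrees(np.arctan2(*(b-a)[1::-1]))),1) for a,b in zip(w,np.roll(w,-1,0))])
go('plate','scene',(275,85),7,[(118,418),(593,508)],8)
go('plate','side',(204,235),6,[(25,460),(590,475)],8)
go('bar','scene',(275,85),7,[(300,130),(345,105),(462,245),(415,275)],168)
go('bar','side',(204,235),6,[(195,70),(240,45),(405,165),(355,190)],168)
go('doser','scene',(155,220),5,[(48,320),(485,20),(683,222),(238,560)],105)
go('doser','side',(250,140),7,[(105,270),(408,92),(663,168),(383,368)],105)
go('bay','scene',(155,220),5,[(112,352),(265,245),(370,370),(220,482)],105)
go('rec','scene',(155,220),5,[(343,180),(500,68),(623,200),(467,316)],105)
go('rec','side',(250,140),7,[(168,272),(288,205),(460,258),(345,332)],105)
go('tray','scene',(0,0),1,[(292,170),(337,203),(303,238),(250,205)],14)
for n in('scene','side'):
    for r in bot.masks_of(n,'tray')[:1]:
        m=r['pixels'].astype(np.uint8); c=max(cv2.findContours(m,0,2)[0],key=cv2.contourArea)
        q=cv2.boxPoints(cv2.minAreaRect(c)); q2=cv2.approxPolyDP(c,6,True)[:,0]; go('traym',n,(0,0),1,q2,12)
for n in('scene','side'):
    for r in bot.masks_of(n,'cap'):
        m=r['pixels']; ys,xs=np.nonzero(m); print(n,'cap',xs.min(),xs.max(),ys.min(),ys.max(),m.sum(), px2w(n,[xs.mean(),ys.mean()],120).round())
print(bot.state()['time_s'])
E
```

```text
plate scene [[346.8, 254.1], [539.1, 333.7]] mean [443.  293.9] edges [208.1 208.1] dir [22.5, -157.5]
plate side [[535.4, 339.1], [343.0, 260.8]] mean [439.2 299.9] edges [207.7 207.7] dir [-157.9, 22.1]
bar scene [[399.4, 299.8], [405.4, 322.9], [486.5, 283.6], [481.0, 258.8]] mean [443.1 291.3] edges [23.8 90.1 25.4 91.4] dir [75.4, -25.9, -102.4, 153.3]
bar side [[482.4, 290.1], [475.3, 270.8], [394.8, 307.5], [404.0, 325.6]] mean [439.1 298.5] edges [20.5 88.5 20.3 86. ] dir [-110.1, 155.5, 63.1, -24.4]
doser scene [[426.0, -339.4], [479.6, -94.7], [623.7, -127.3], [570.3, -371.4]] mean [ 524.9 -233.2] edges [250.5 147.7 249.8 147.8] dir [77.6, -12.8, -102.3, 167.5]
doser side [[622.2, -131.6], [570.8, -377.7], [427.3, -340.9], [477.5, -97.2]] mean [ 524.5 -236.8] edges [251.4 148.2 248.8 148.8] dir [-101.8, 165.6, 78.3, -13.4]
bay scene [[460.0, -333.5], [477.9, -252.3], [557.3, -271.1], [540.4, -350.1]] mean [ 508.9 -301.8] edges [83.1 81.6 80.7 82. ] dir [77.6, -13.3, -102.1, 168.4]
rec scene [[483.8, -204.8], [503.1, -112.1], [594.5, -134.7], [574.7, -224.7]] mean [ 539.  -1
[... 360 characters left out ...]
3, -93.2, -180.0, 84.3]
traym scene [[388.1, 158.9], [404.6, -22.0], [579.9, -10.3], [561.5, 169.9]] mean [483.5  74.1] edges [181.7 175.7 181.2 173.7] dir [-84.8, 3.8, 95.8, -176.4]
traym side [[579.3, -12.7], [569.6, 86.9], [480.7, 91.1], [431.5, 170.2], [385.9, 165.8], [400.2, -15.6]] mean [474.5  80.9] edges [100.1  89.   93.2  45.8 181.9 179.1] dir [95.5, 177.3, 121.9, -174.4, -85.5, 0.9]
scene cap 162 225 187 253 3325 [[ 369. -179.  120.]]
scene cap 307 348 101 146 1468 [[442. 290. 120.]]
scene cap 265 293 100 128 660 [[310. 239. 120.]]
side cap 313 359 318 369 1930 [[231. 406. 120.]]
side cap 224 281 242 303 2823 [[440. 304. 120.]]
side cap 331 388 185 240 2471 [[300. -16. 120.]]
1.35
```

```bash
cat >> h.py <<'E'
def rel(targets):
    """targets: list of (x,y,z,xangle_deg) world -> travel(cm), turn"""
    s=bot.state(); R=Ro.from_rotvec(s['ee_rot']).as_matrix(); a=np.degrees(np.arctan2(R[1,0],R[0,0]))
    print('t',round(s['time_s'],2),'pos',s['eef_pos'].round(1),'xang',round(a,1),'F',s['contact_force'].round(1),'w',round(s['gripper_width'],3),'tilt',np.degrees(np.arccos(-R[2,2])).round(2),'q',s['joints'].round(2))
    for x,y,z,an in targets:
        d=R.T@(np.array([x,y,z])-s['eef_pos'])/10
        print('  ->',d.round(2).tolist(),'turn',round(float(np.radians(a-an)),3))
E
python3 -c "
from h import *
rel([(400,-450,330,60),(530,-100,330,100),(520,100,320,130),(441,295,290,154.8)])"
```

```text
t 1.35 pos [ 265.2 -620.7  222.7] xang 23.1 F [ 0.1 -0.4 -0.4] w 0.999 tilt 0.0 q [ 1.06  0.48  0.02  1.56 -0.01  1.11 -0.08]
  -> [19.11, -10.41, -10.73] turn -0.643
  -> [44.81, -37.49, -10.73] turn -1.342
  -> [51.75, -56.27, -9.73] turn -1.865
  -> [52.14, -77.31, -6.74] turn -2.298
```

Call:
apply_moves(travel=[[5,-2.5,-10.7],[10,-5,-10.7],[14.5,-8,-10.7],[19,-10.4,-10.7],[23,-14,-10.7],[27,-18,-10.7],[32,-23,-10.7],[36,-28,-10.7],[40,-32,-10.7],[44.8,-37.5,-10.7],[47,-43,-10.5],[49.5,-49.5,-10],[51.7,-56,-9.7],[51.8,-61.5,-9],[52,-67,-8],[52.1,-72,-7],[52.1,-77.3,-6.7],[52.1,-77.3,-6.7],[52.1,-77.3,-6.7]], turn=[-0.16,-0.32,-0.48,-0.64,-0.76,-0.88,-1.0,-1.12,-1.24,-1.36,-1.5,-1.65,-1.8,-1.92,-2.05,-2.18,-2.3,-2.3,-2.3], grip=1)

```text
time_s: 3.72
eef_pos: [441.1, 294.2, 289.6]
ee_rot: [0.684, 3.066, -0.001]
contact_force: [0.8, -0.2, -0.5]
gripper_width: 0.999
```

```bash
python3 -c "
from h import *
rel([(441,295,290,154.8)])
p=bot.state()
im=bot.get_image('wrist'); cv2.imwrite('pics/w1.png',im[:,:,::-1])
print(w2px('wrist',[[441,295,168],[441,295,138]],p))
"
```

```text
t 3.73 pos [441.1 294.2 289.6] xang 154.8 F [ 0.8 -0.2 -0.5] w 0.999 tilt 0.04 q [ 0.01  0.28 -0.86  1.77  0.23  1.19  0.22]
  -> [0.04, 0.07, -0.04] turn 0.001
[[290.53557023 200.7368786 ]
 [290.46480476 192.62774758]]
```

View pics/w1.png

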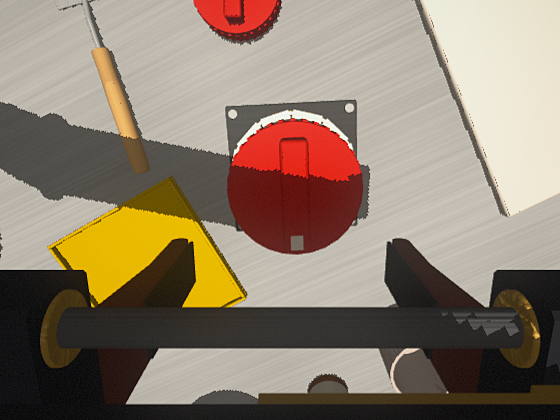

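```bash
python3 -c "
from h import *
im=cv2.imread('pics/w1.png')[:,:,::-1]
im=np.clip(im.astype(float)*2.0,0,255).astype(np.uint8)
print(crop('w',im,(295,185),130,150,4,'pics/w1c.png'))
"
```

```text
(230, 110)
```

View pics/w1c.png

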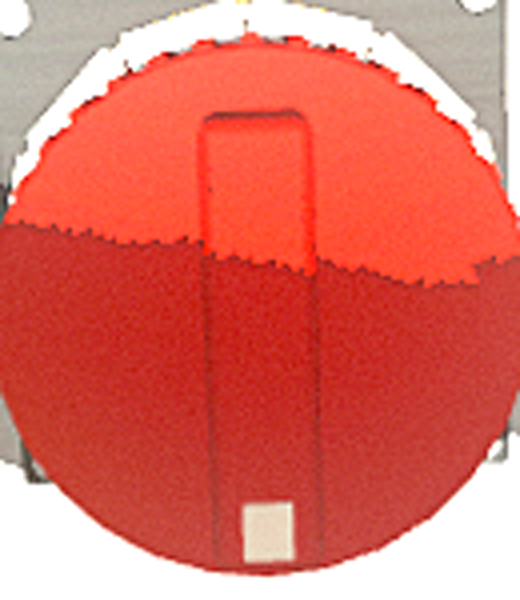

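```bash
python3 -c "
from h import *
w=px2w('wrist',[[293.3,139.5],[297.5,251]],168); print(w,w.mean(0),np.linalg.norm(w[1]-w[0]),np.degrees(np.arctan2(*(w[0]-w[1])[1::-1])))
c=w.mean(0)
rel([(c[0],c[1],180,153),(c[0],c[1],160,153),(c[0],c[1],145,153),(c[0],c[1],141,153)])
"
```

```text
[[400.16495078 316.07262529 168.        ]
 [481.08119226 281.77617061 168.        ]] [440.62307152 298.92439795 168.        ] 87.8844977114129 157.0302771742155
t 3.77 pos [441.5 293.5 289.6] xang 154.8 F [ 1.3 -0.  -0.3] w 0.999 tilt 0.05 q [ 0.01  0.28 -0.85  1.77  0.23  1.19  0.22]
  -> [0.31, 0.46, 10.96] turn 0.031
  -> [0.32, 0.46, 12.96] turn 0.031
  -> [0.32, 0.46, 14.46] turn 0.031
  -> [0.32, 0.46, 14.86] turn 0.031
```

Call:
apply_moves(travel=[[0.3,0.33,3],[0.3,0.33,7],[0.3,0.33,11],[0.3,0.33,13],[0.3,0.33,14.3],[0.3,0.33,14.9],[0.3,0.33,14.9]], turn=[-0.02,-0.02,-0.02,-0.02,-0.02,-0.02,-0.02])

```text
time_s: 4.65
eef_pos: [439.7, 299.3, 141.2]
ee_rot: [0.652, 3.073, 0.001]
contact_force: [0.0, 0.1, 0.9]
gripper_width: 0.996
```

Call:
apply_moves(travel=[[0,0,0],[0,0,0],[0,0,0],[0,0,0],[0,0,0],[0,0,0]], turn=[0,0,0,0,0,0], grip=-1)

```text
time_s: 5.4
eef_pos: [439.3, 299.1, 140.6]
ee_rot: [-0.651, -3.073, 0.0]
contact_force: [-0.8, 0.6, 0.2]
gripper_width: 0.357
```

Call:
apply_moves(travel=[[0,0,0],[0,0,0],[0,0,0],[0,0,0]], turn=[0,0,0,0])

```text
time_s: 5.9
eef_pos: [439.4, 299.4, 140.7]
ee_rot: [0.651, 3.073, 0.001]
contact_force: [2.1, 2.1, -2.4]
gripper_width: 0.25
```

Call:
apply_moves(travel=[[0,0,0.4],[0,0,0.8],[0,0,0.9],[0,0,0.9],[0,0,0.9]], turn=[0,0,0,0,0])

```text
time_s: 6.52
eef_pos: [439.5, 299.5, 133.1]
ee_rot: [0.652, 3.072, -0.0]
contact_force: [-2.7, -1.8, 13.4]
gripper_width: 0.247
```

Call:
apply_moves(travel=[[0,0,0.15],[0,0,0.2],[0,0,0.2],[0,0,0.2],[0,0,0.2],[0,0,0.2],[0,0,0.2],[0,0,0.2],[0,0,0.2],[0,0,0.2],[0,0,0.2],[0,0,0.2],[0,0,0.2]], turn=[0,-0.05,-0.15,-0.25,-0.35,-0.45,-0.55,-0.65,-0.75,-0.85,-0.95,-0.95,-0.95])

```text
time_s: 8.15
eef_pos: [440.0, 299.5, 132.3]
ee_rot: [-0.82, 3.031, -0.001]
contact_force: [-5.6, -5.8, 25.0]
gripper_width: 0.262
```

```bash
python3 -c "
from h import *
rel([]);print(bot.state()['wrist_torque'])
im=bot.get_image('side'); print(crop('s',im,(254,265),140,120,5,'pics/s2.png'))
"
```

```text
t 8.15 pos [440.  299.5 132.3] xang -149.7 F [-5.6 -5.8 25. ] w 0.262 tilt 0.1 q [ 0.05  0.55 -0.99  1.93  0.56  0.97  0.89]
[-0.99048458  1.08599875 -0.86861055]
(184, 205)
```

View pics/s2.png

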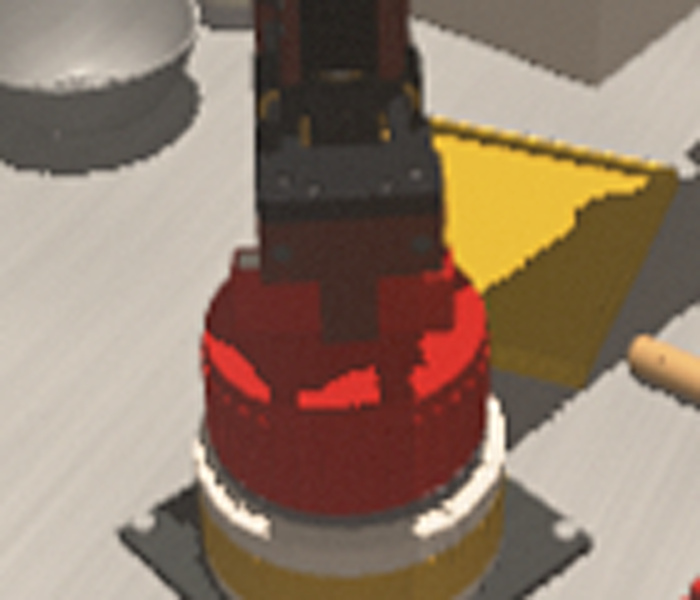

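```bash
python3 -c "
from h import *
for a in (-24,15,20,25,30,35): 
  r=np.radians(a); print(a,w2px('side',[[440+38*np.cos(r),298+38*np.sin(r),160]]))
"
```

```text
-24 [[241.71051142 248.74197787]]
15 [[234.82948572 255.30205377]]
20 [[234.4847369  256.30021939]]
25 [[234.27995396 257.31213835]]
30 [[234.21820856 258.3302367 ]]
35 [[234.30152152 259.34672807]]
```

Call:
apply_moves(travel=[[0,0,0],[0,0,0],[0,0,-0.8],[0,0,-2],[0,0,-4],[0,0,-7],[0,0,-10],[0,0,-13],[0,0,-13]], turn=[-0.06,-0.06,-0.06,-0.06,-0.06,-0.06,-0.06,-0.06,-0.06])

```text
time_s: 9.32
eef_pos: [439.8, 300.0, 262.0]
ee_rot: [-0.915, 3.002, 0.001]
contact_force: [0.4, 0.3, -2.6]
gripper_width: 0.252
```

```bash
python3 -c "
from h import *
rel([(484,75,262,152),(484,75,100,152)])
im=bot.get_image('side'); print(crop('s',im,(254,230),180,160,4,'pics/s3.png'))
"
```

```text
t 9.32 pos [439.8 300.  262. ] xang -146.1 F [ 0.4  0.3 -2.6] w 0.252 tilt 0.21 q [ 0.18  0.41 -1.13  1.8   0.4   1.19  1.09]
  -> [8.89, -21.14, -0.03] turn -5.203
  -> [8.95, -21.14, 16.17] turn -5.203
(164, 150)
```

View pics/s3.png

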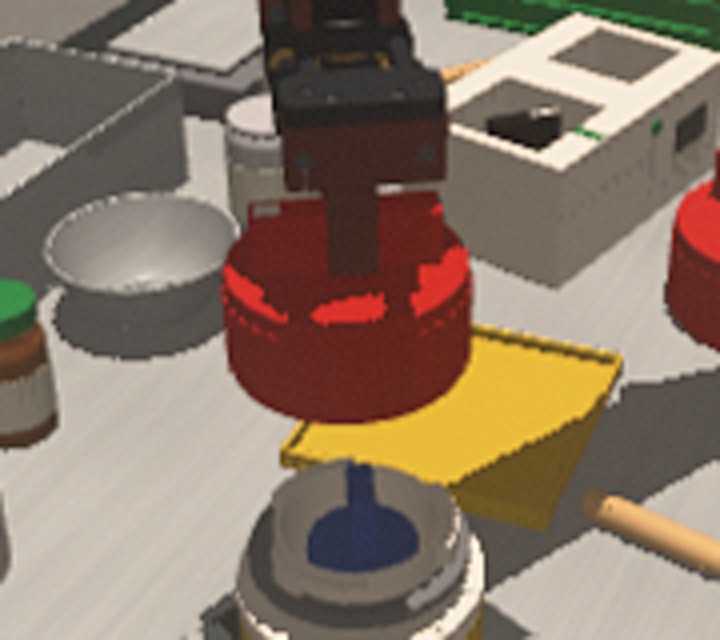

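Call:
apply_moves(travel=[[1,-2.5,0],[3,-7,0],[5,-12,0],[7,-16.5,0],[8.9,-21.1,0],[8.9,-21.1,2],[8.9,-21.1,6],[8.9,-21.1,10],[8.9,-21.1,14],[8.9,-21.1,17],[8.9,-21.1,18.5],[8.9,-21.1,18.5]], turn=[0.1,0.2,0.3,0.4,0.5,0.59,0.59,0.59,0.59,0.59,0.59,0.59])

```text
time_s: 10.88
eef_pos: [482.3, 74.3, 73.7]
ee_rot: [0.004, -3.139, 0.0]
contact_force: [-0.3, -0.2, -1.1]
gripper_width: 0.251
```

```bash
python3 -c "
from h import *
rel([(484,75,62,180),(484,75,60,180)])
im=bot.get_image('side'); print(crop('s',im,(280,230),160,140,5,'pics/s4.png'))
"
```

```text
t 10.88 pos [482.3  74.3  73.7] xang -179.9 F [-0.3 -0.2 -1.1] w 0.251 tilt 0.15 q [ 0.39  0.52 -0.83  2.08  0.55  0.78  0.8 ]
  -> [-0.18, 0.07, 1.17] turn -6.281
  -> [-0.18, 0.07, 1.37] turn -6.281
(200, 160)
```

View pics/s4.png

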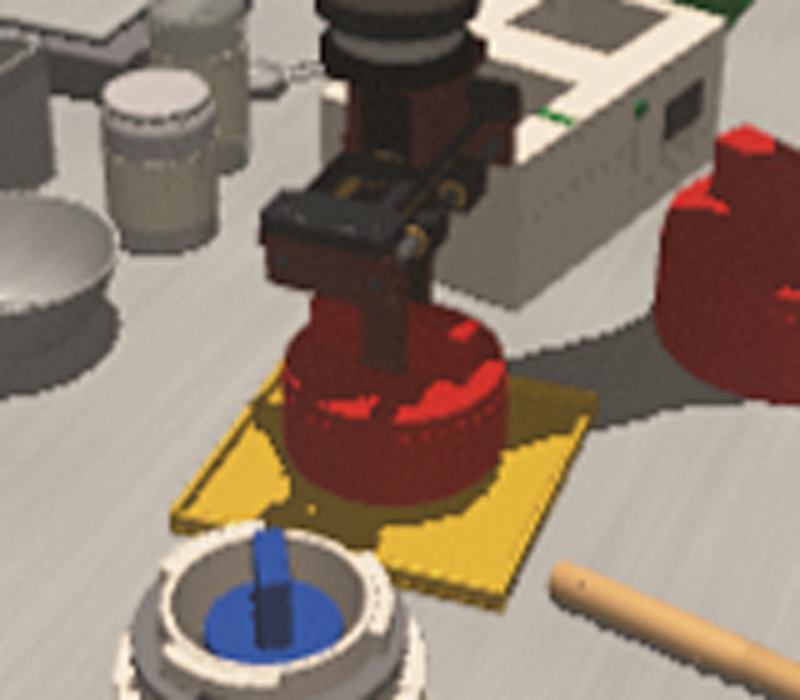

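The cap is centred over the tray. I'll lower it until it touches.

Call:
apply_moves(travel=[[-0.1,0.1,0.6],[-0.1,0.1,1.0],[-0.1,0.1,1.3],[-0.1,0.1,1.3]], turn=[0,0,0,0])

```text
time_s: 11.42
eef_pos: [484.1, 75.3, 61.6]
ee_rot: [0.003, -3.141, 0.0]
contact_force: [-1.1, 0.1, -0.7]
gripper_width: 0.249
```

Call:
apply_moves(travel=[[0,0,0.15],[0,0,0.3],[0,0,0.3]], turn=[0,0,0])

```text
time_s: 11.8
eef_pos: [484.4, 75.3, 60.3]
ee_rot: [-0.002, 3.141, -0.003]
contact_force: [-7.2, -3.2, 20.5]
gripper_width: 0.248
```

Call:
apply_moves(travel=[[0,0,-0.1],[0,0,-0.1],[0,0,-0.1],[0,0,-0.1],[0,0,-0.1],[0,0,-2],[0,0,-6],[0,0,-11],[0,0,-16],[0,0,-21],[0,0,-23]], turn=[0,0,0,0,0,0,0,0,0,0,0], grip=1)

```text
time_s: 13.18
eef_pos: [485.1, 76.4, 292.8]
ee_rot: [-0.005, 3.137, -0.0]
contact_force: [0.0, 0.1, -0.7]
gripper_width: 1.002
```

```bash
python3 -c "
from h import *
rel([(440.5,297.5,290,154)])
im=bot.get_image('side'); print(crop('s',im,(265,250),180,140,4,'pics/s5.png'))
im=bot.get_image('scene'); print(crop('s',im,(310,150),120,130,5,'pics/sc5.png'))
"
```

```text
t 13.18 pos [485.1  76.4 292.8] xang -179.8 F [ 0.   0.1 -0.7] w 1.002 tilt 0.29 q [ 0.62  0.23 -1.03  1.85  0.22  1.18  1.09]
  -> [4.39, 22.12, 0.26] turn -5.826
(175, 180)
(250, 85)
```

View pics/s5.png

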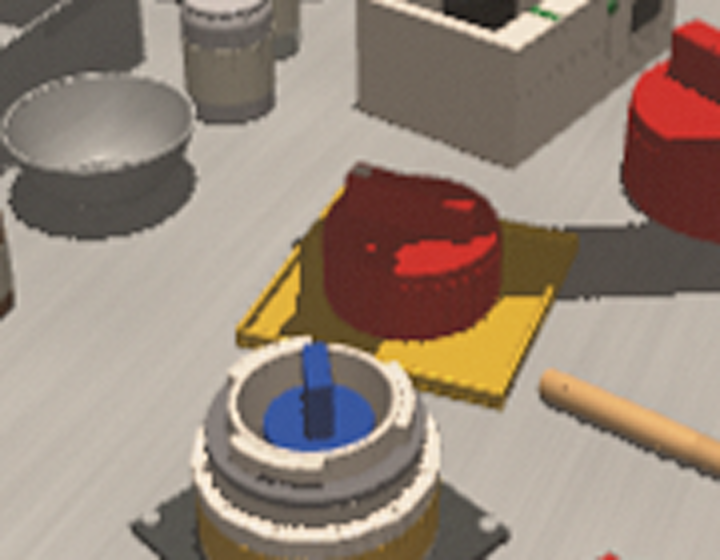

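View pics/sc5.png

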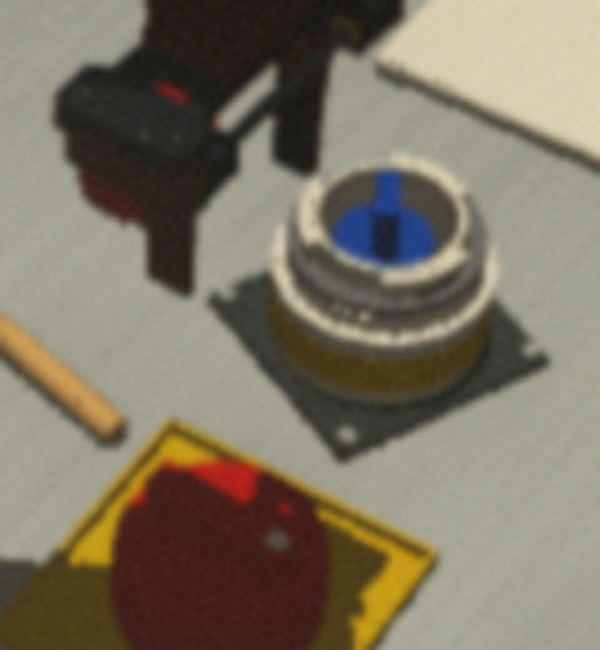

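Call:
apply_moves(travel=[[1,5,0],[2,10,0],[3,15,0],[4,19,0],[4.4,22.1,0],[4.4,22.1,0.5],[4.4,22.1,0.5],[4.4,22.1,0.5]], turn=[0.17,0.34,0.5,0.68,0.85,1.0,1.05,1.05])

```text
time_s: 14.28
eef_pos: [439.0, 296.1, 282.9]
ee_rot: [-1.569, -2.721, 0.002]
contact_force: [-0.2, 0.1, -0.0]
gripper_width: 0.999
```

```bash
python3 -c "
from h import *
rel([]);p=bot.state()
im=bot.get_image('wrist');cv2.imwrite('pics/w6.png',im[:,:,::-1])
print(w2px('wrist',[[440.5,297.5,121],[440.5,297.5,84]],p))
im=np.clip(im.astype(float)*1.6,0,255).astype(np.uint8)
print(crop('w',im,(290,190),150,140,5,'pics/w6c.png'))
"
```

```text
t 14.28 pos [439.  296.1 282.9] xang 120.0 F [-0.2  0.1 -0. ] w 0.999 tilt 0.09 q [ 0.03  0.3  -0.89  1.78  0.25  1.18 -0.41]
[[292.46096623 190.23393554]
 [292.25073326 182.5359159 ]]
(215, 120)
```

View pics/w6c.png

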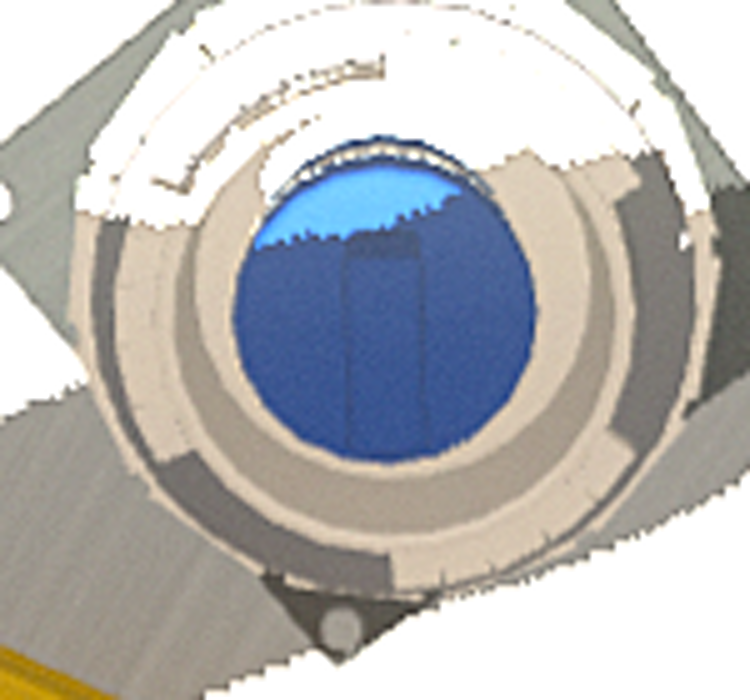

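```bash
python3 -c "
from h import *
w=px2w('wrist',[[291.5,171.6],[292.5,211]],121); print(w,w.mean(0),np.linalg.norm(w[1]-w[0]),np.degrees(np.arctan2(*(w[0]-w[1])[1::-1])))
c=w.mean(0); e=px2w('wrist',[[215+386/5,120+310/5]],84);print('top disc',e, 'w',302/5)
rel([(c[0],c[1],95,121)])
"
```

```text
[[431.84288254 311.30289146 121.        ]
 [450.26515156 281.2645358  121.        ]] [441.05401705 296.28371363 121.        ] 35.23751987317 121.52043665642346
top disc [[440.51054589 297.95112538  84.        ]] w 60.4
t 14.32 pos [439.2 296.1 283.1] xang 120.1 F [ 0.9 -0.1  0.5] w 0.996 tilt 0.07 q [ 0.03  0.3  -0.89  1.78  0.25  1.18 -0.41]
  -> [-0.07, 0.19, 18.81] turn -0.016
```

Call:
apply_moves(travel=[[-0.05,0.18,0],[-0.05,0.18,2],[-0.05,0.18,5],[-0.05,0.18,9],[-0.05,0.18,12],[-0.05,0.18,14],[-0.05,0.18,14.5],[-0.05,0.18,14.5]], turn=[-0.02,-0.02,-0.02,-0.02,-0.02,-0.02,-0.02,-0.02], grip=-0.3)

```text
time_s: 15.32
eef_pos: [441.9, 297.1, 139.2]
ee_rot: [1.544, 2.736, 0.001]
contact_force: [-0.7, 1.0, 1.5]
gripper_width: 0.35
```

```bash
python3 -c "
from h import *
rel([(441,296.8,89,121)]);p=bot.state()
im=bot.get_image('wrist')
print(w2px('wrist',[[441,296.8,121],[441,296.8,84]],p))
cv2.imwrite('pics/w7.png',im[:,:,::-1])
"
```

```text
t 15.32 pos [441.9 297.1 139.2] xang 121.1 F [-0.7  1.   1.5] w 0.35 tilt 0.04 q [-0.06  0.46 -0.81  1.93  0.42  0.92 -0.54]
  -> [0.02, -0.09, 5.02] turn 0.002
[[288.21795754 248.11793583]
 [288.40639256 226.54506855]]
```

View pics/w7.png

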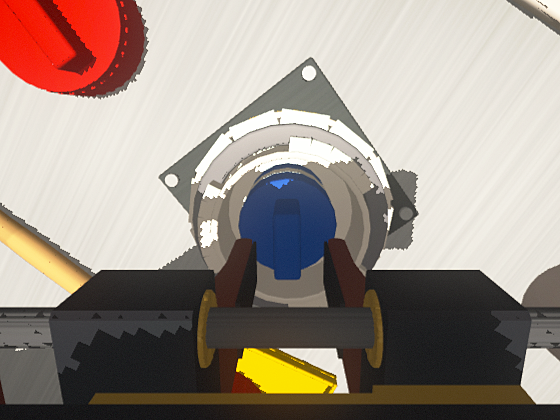

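Call:
apply_moves(travel=[[0,-0.1,1.5],[0,-0.1,3],[0,-0.1,4.3],[0,-0.1,5],[0,-0.1,5]], turn=[0,0,0,0,0])

```text
time_s: 16.0
eef_pos: [440.3, 296.1, 88.0]
ee_rot: [-1.544, -2.735, 0.001]
contact_force: [-0.5, -0.1, 0.1]
gripper_width: 0.35
```

Call:
apply_moves(travel=[[0,0,0],[0,0,0],[0,0,0],[0,0,0],[0,0,0]], turn=[0,0,0,0,0], grip=-1)

```text
time_s: 16.62
eef_pos: [440.9, 296.4, 89.0]
ee_rot: [1.544, 2.735, 0.001]
contact_force: [-0.5, -0.3, 4.6]
gripper_width: 0.158
```

Call:
apply_moves(travel=[[0,0,-1],[0,0,-3],[0,0,-6],[0,0,-10],[0,0,-14],[0,0,-15],[0,0,-15]], turn=[0,0,0,0,0,0,0])

```text
time_s: 17.5
eef_pos: [440.7, 295.9, 238.7]
ee_rot: [1.544, 2.735, 0.0]
contact_force: [-0.5, -0.1, -4.6]
gripper_width: 0.155
```

```bash
python3 -c "
from h import *
rel([(500,0,239,91),(510,-301,239,60),(510,-301,104,60)])
im=bot.get_image('side'); print(crop('s',im,(255,230),180,160,4,'pics/s8.png'))
"
```

```text
t 17.5 pos [440.7 295.9 238.7] xang 121.1 F [-0.5 -0.1 -4.6] w 0.155 tilt 0.04 q [ 0.01  0.34 -0.88  1.84  0.3   1.1  -0.43]
  -> [-28.4, -10.2, -0.02] turn 0.525
  -> [-54.69, -24.89, -0.01] turn 1.066
  -> [-54.68, -24.9, 13.49] turn 1.066
(165, 150)
```

View pics/s8.png

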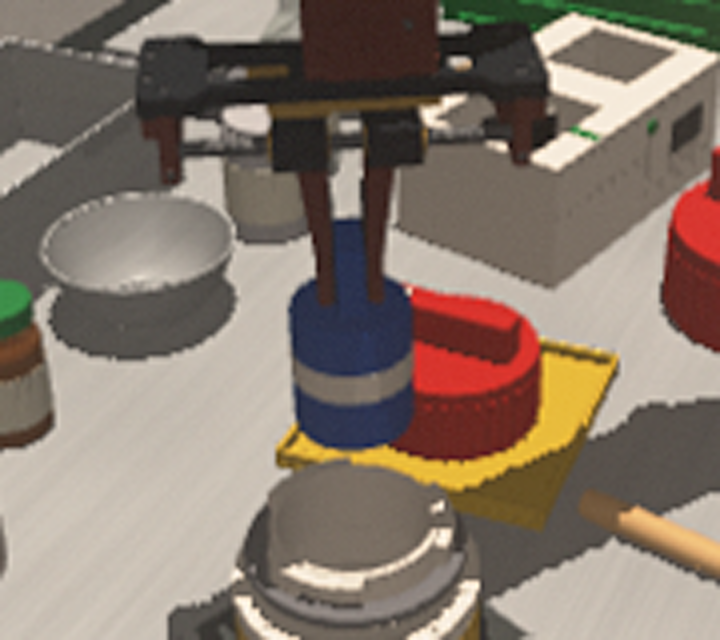

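Call:
apply_moves(travel=[[-4,-1.5,0],[-9,-3.2,0],[-14,-5,0],[-19,-6.8,0],[-24,-8.6,0],[-28.4,-10.2,0],[-33,-12.7,0],[-38,-15.5,0],[-43,-18.3,0],[-48,-21.1,0],[-52,-23.4,0],[-54.5,-24.8,0],[-54.7,-24.9,0],[-54.7,-24.9,0]], turn=[0.09,0.18,0.27,0.36,0.44,0.52,0.61,0.7,0.79,0.88,0.97,1.06,1.06,1.06])

```text
time_s: 19.3
eef_pos: [509.6, -299.5, 237.0]
ee_rot: [-2.712, -1.581, 0.002]
contact_force: [0.6, 0.1, -2.3]
gripper_width: 0.161
```

```bash
python3 -c "
from h import *
rel([(510,-301,104,60)]);p=bot.state()
im=bot.get_image('wrist');cv2.imwrite('pics/w9.png',im[:,:,::-1])
im=bot.get_image('scene'); print(crop('s',im,(230,260),180,160,4,'pics/sc9.png'))
"
```

```text
t 19.3 pos [ 509.6 -299.5  237. ] xang 60.5 F [ 0.6  0.1 -2.3] w 0.161 tilt 0.18 q [ 0.75  0.36 -0.42  1.72  0.16  1.1  -0.23]
  -> [-0.12, 0.15, 13.3] turn 0.008
(140, 180)
```

View pics/w9.png

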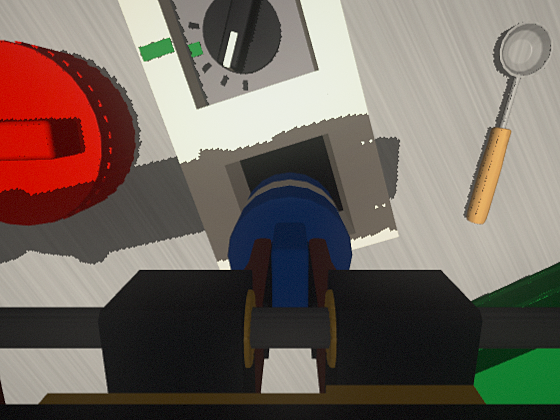

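View pics/sc9.png

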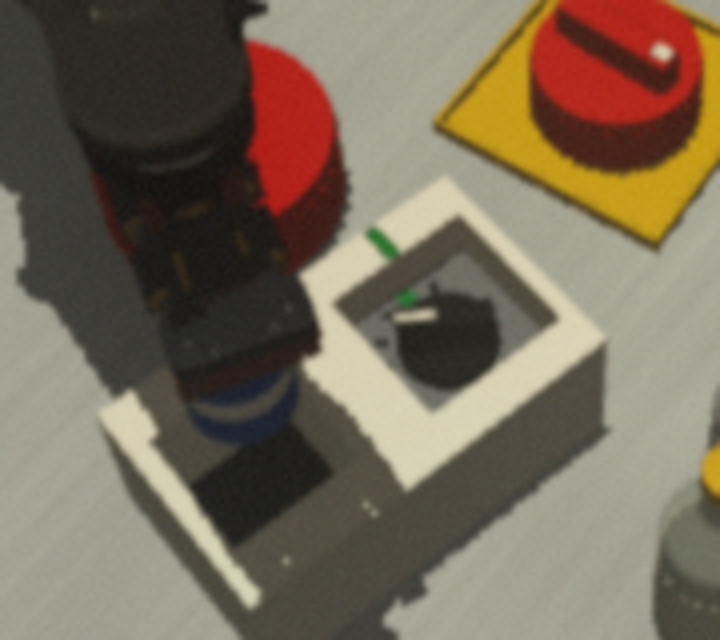

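```bash
python3 -c "
from h import *
w=px2w('wrist',[[228,165],[328,135],[205,108],[318,70]],105)
c=np.array([524.7,-235]);a=np.radians(-12.5);R=np.array([[np.cos(a),-np.sin(a)],[np.sin(a),np.cos(a)]])
print('doser frame',((w[:,:2]-c)@R).round(1).tolist())
q=[[-42,-24],[42,-24],[-42,-108],[42,-108],[-48,18],[48,18]]
print(w2px('wrist',[list(c+R@np.array(p))+[105] for p in q]).round().tolist())
g=px2w('wrist',[[239,30],[230,66]],102.5);print(g,(g[:,:2]-c)@R)
"
```

```text
doser frame [[-39.5, -26.0], [41.6, -26.6], [-41.9, 19.9], [47.2, 21.0]]
[[224.0, 163.0], [328.0, 132.0], [258.0, 260.0], [355.0, 232.0], [198.0, 113.0], [320.0, 74.0]]
[[ 538.77672617 -172.18750959  102.5       ]
 [ 520.11963817 -189.93959121  102.5       ]] [[  0.14794038  64.37034476]
 [-14.22464645  43.00092544]]
```

Call:
apply_moves(travel=[[-0.1,0.1,1],[-0.1,0.1,3],[-0.1,0.1,6],[-0.1,0.1,8.5],[-0.1,0.1,10.5],[-0.1,0.1,12],[-0.1,0.1,12.8],[-0.1,0.1,12.8]], turn=[0,0,0,0,0,0,0,0])

```text
time_s: 20.4
eef_pos: [510.4, -302.0, 110.4]
ee_rot: [-2.715, -1.58, 0.0]
contact_force: [-0.7, 0.0, -3.2]
gripper_width: 0.158
```

Call:
apply_moves(travel=[[0,0,0.2],[0,0,0.4],[0,0,0.4]], turn=[0,0,0])

```text
time_s: 20.78
eef_pos: [510.5, -302.2, 106.8]
ee_rot: [2.715, 1.58, 0.0]
contact_force: [0.3, -0.3, -2.8]
gripper_width: 0.157
```

Call:
apply_moves(travel=[[0,0,0.15],[0,0,0.3],[0,0,0.3]], turn=[0,0,0])

```text
time_s: 21.15
eef_pos: [510.9, -302.2, 105.1]
ee_rot: [2.715, 1.579, 0.0]
contact_force: [-1.7, 1.8, 8.1]
gripper_width: 0.159
```

Call:
apply_moves(travel=[[0,0,0],[0,0,0],[0,0,0],[0,0,0],[0,0,-2],[0,0,-5],[0,0,-10],[0,0,-14],[0,0,-14]], turn=[0,0,0,0,0,0,0,0,0], grip=0)

```text
time_s: 22.28
eef_pos: [512.8, -302.9, 248.8]
ee_rot: [2.709, 1.576, 0.007]
contact_force: [-0.7, 1.1, -0.1]
gripper_width: 0.499
```

```bash
python3 -c "
from h import *
rel([(540,-172,245,60)]);p=bot.state()
im=bot.get_image('wrist');cv2.imwrite('pics/w10.png',im[:,:,::-1])
"
```

```text
t 22.27 pos [ 512.8 -302.9  248.8] xang 60.4 F [-0.7  1.1 -0.1] w 0.499 tilt 0.47 q [ 0.76  0.35 -0.42  1.71  0.16  1.11 -0.23]
  -> [12.72, -4.11, 0.35] turn 0.007
```

View pics/w10.png

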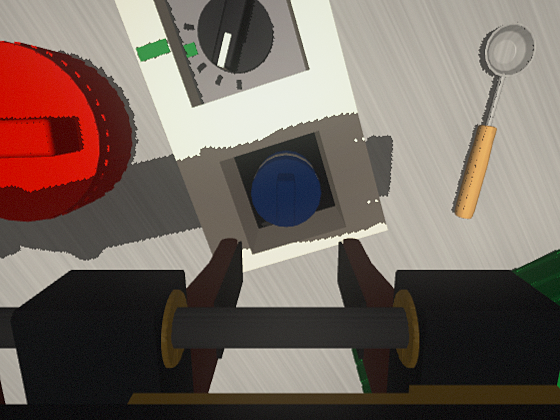

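Call:
apply_moves(travel=[[4,-1.3,0],[8,-2.7,0],[12,-4,0],[12.7,-4.1,0],[12.7,-4.1,0],[12.7,-4.1,0]], turn=[0.15,0.31,0.31,0.31,0.31,0.31], grip=-0.3)

```text
time_s: 23.08
eef_pos: [537.0, -173.3, 243.2]
ee_rot: [2.928, 1.138, -0.002]
contact_force: [-1.2, -0.1, 0.2]
gripper_width: 0.348
```

```bash
python3 -c "
from h import *
rel([]);p=bot.state()
im=bot.get_image('wrist');cv2.imwrite('pics/w11.png',im[:,:,::-1])
im=np.clip(im.astype(float)*2.2,0,255).astype(np.uint8)
print(crop('w',im,(290,190),160,150,4.5,'pics/w11c.png'))
print(w2px('wrist',[[539,-171,102.5],[539,-171,74.5]],p))
"
```

```text
t 23.07 pos [ 537.  -173.3  243.2] xang 42.5 F [-1.2 -0.1  0.2] w 0.348 tilt 0.06 q [ 0.54  0.31 -0.42  1.78  0.14  1.09 -0.76]
(210, 115)
[[290.0237543  191.76656404]
 [290.02524926 185.25739552]]
```

View pics/w11c.png

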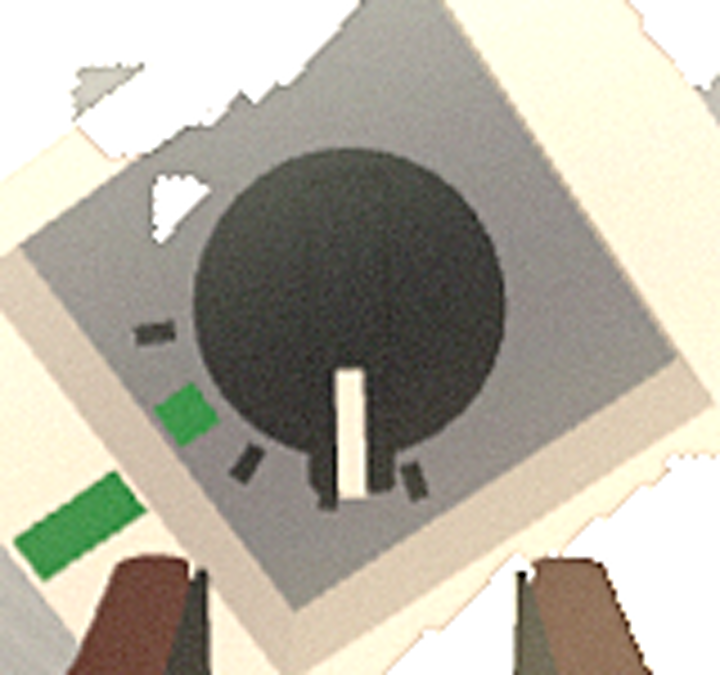

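```bash
python3 -c "
from h import *
c=px2w('wrist',[[287.6,182.3]],74.5); q=px2w('wrist',[[210+349/4.5,115+370/4.5],[210+353/4.5,115+495/4.5]],102.5)
print(c,q,np.degrees(np.arctan2(*(q[0]-q[1])[1::-1])))
rel([(539.5,-170.5,79,41)])
"
```

```text
[[ 539.60237206 -167.59107805   74.5       ]] [[ 534.32968738 -172.58007037  102.5       ]
 [ 517.21564858 -189.18186167  102.5       ]] 44.129567267216984
t 23.12 pos [ 537.1 -173.2  243.3] xang 42.5 F [-0.5  0.9 -1.1] w 0.353 tilt 0.05 q [ 0.54  0.31 -0.42  1.78  0.14  1.09 -0.76]
  -> [0.38, -0.03, 16.43] turn 0.026
```

Call:
apply_moves(travel=[[0.45,-0.12,4],[0.45,-0.12,9],[0.45,-0.12,12.5],[0.45,-0.12,14.5],[0.45,-0.12,16],[0.45,-0.12,16.4],[0.45,-0.12,16.4]], turn=[-0.02,-0.02,-0.02,-0.02,-0.02,-0.02,-0.02])

```text
time_s: 24.0
eef_pos: [540.5, -167.9, 80.1]
ee_rot: [2.915, 1.17, 0.001]
contact_force: [0.3, 0.3, 0.2]
gripper_width: 0.351
```

Call:
apply_moves(travel=[[0,0,0],[0,0,0],[0,0,0],[0,0,0],[0,0,0]], turn=[0,0,0,0,0], grip=-1)

```text
time_s: 24.62
eef_pos: [540.3, -167.3, 80.4]
ee_rot: [2.915, 1.171, 0.0]
contact_force: [-3.0, 2.0, 6.6]
gripper_width: 0.177
```

Call:
apply_moves(travel=[[0,0,0],[0,0,0],[0,0,0],[0,0,0],[0,0,0],[0,0,0],[0,0,0],[0,0,0],[0,0,0],[0,0,0]], turn=[0.1,0.22,0.34,0.46,0.58,0.7,0.82,0.92,0.98,0.98])

```text
time_s: 25.88
eef_pos: [540.6, -168.7, 80.4]
ee_rot: [3.122, -0.339, 0.002]
contact_force: [-1.1, -2.7, 5.6]
gripper_width: 0.182
```

Call:
apply_moves(travel=[[0,0,0],[0,0,0],[0,0,0],[0,0,0],[0,0,-2],[0,0,-6],[0,0,-11],[0,0,-16],[0,0,-17],[0,0,-17]], turn=[0,0,0,0,0,0,0,0,0,0], grip=-0.3)

```text
time_s: 27.12
eef_pos: [540.1, -167.6, 249.7]
ee_rot: [3.123, -0.339, 0.001]
contact_force: [-0.3, 0.1, -0.6]
gripper_width: 0.353
```

```bash
python3 -c "
from h import *
rel([]);p=bot.state()
im=bot.get_image('wrist');cv2.imwrite('pics/w12.png',im[:,:,::-1])
im=np.clip(im.astype(float)*2.0,0,255).astype(np.uint8)
print(crop('w',im,(290,190),160,150,4.5,'pics/w12c.png'))
im=bot.get_image('side'); cv2.imwrite('pics/s12.png',im[:,:,::-1])
"
```

```text
t 27.12 pos [ 540.1 -167.6  249.7] xang -12.4 F [-0.3  0.1 -0.6] w 0.353 tilt 0.04 q [ 0.32  0.28 -0.16  1.78  0.05  1.08 -1.64]
(210, 115)
```

View pics/w12c.png

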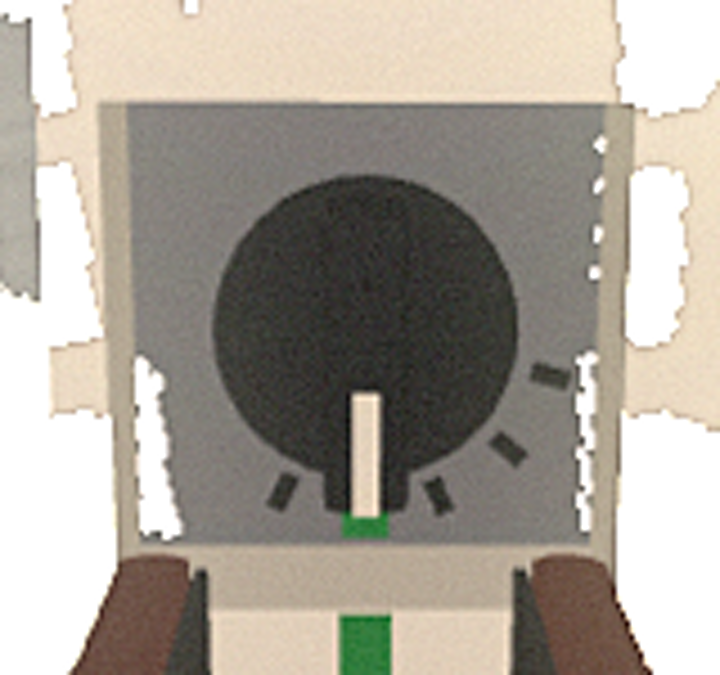

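View pics/s12.png

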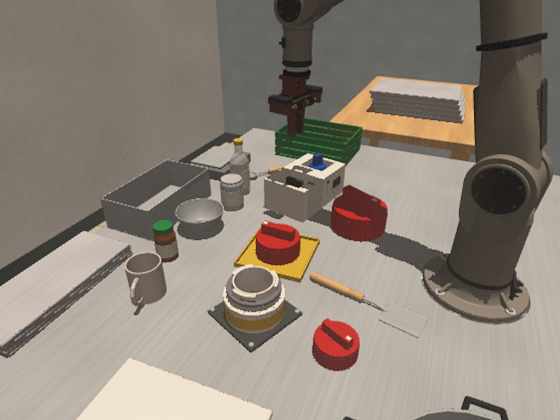

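```bash
python3 -c "
from h import *
im=bot.get_image('side'); print(crop('s',im,(320,170),60,60,10,'pics/s13.png'))
print(w2px('side',[[510.5,-302,137],[510.5,-302,100]]))
for n in('side','scene'):
  bot.get_image(n)
  for l in('cap','tray','cartridge'):
    for r in bot.masks_of(n,l):
      ys,xs=np.nonzero(r['pixels']);print(n,l,round(r['score'],2),xs.min(),xs.max(),ys.min(),ys.max())
  K=[[484.5+59.5*np.cos(t),75.5+59.5*np.sin(t),z] for t in np.linspace(0,6.28,60) for z in(4,58)]
  q=w2px(n,K);print('pred cap',q.min(0).round(),q.max(0).round())
"
```

```text
(290, 140)
[[317.8234362  155.21934301]
 [317.24398208 165.46266193]]
side cap 0.83 312 360 318 370
side cap 0.77 331 387 185 240
side cap 0.65 209 302 263 351
side cap 0.58 256 300 221 264
side tray 0.65 234 319 234 281
side cartridge 0.63 309 325 154 170
pred cap [255. 224.] [301. 267.]
scene cap 0.67 265 293 102 129
scene cap 0.65 162 224 186 253
scene cap 0.57 272 315 177 222
scene tray 0.95 261 336 172 242
scene tray 0.59 292 359 117 175
scene cartridge 0.92 190 218 281 315
pred cap [272. 176.] [316. 223.]
```

View pics/s13.png

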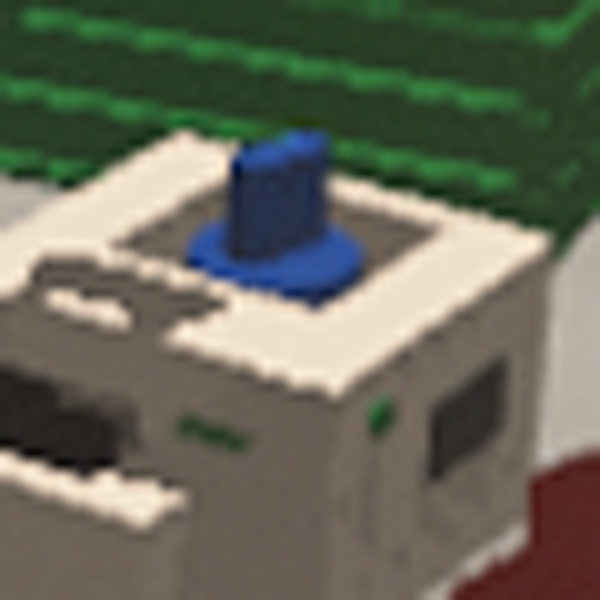

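All of these match the predictions: the cap is on the tray and the cartridge's fin top is at the fully seated height. I'm handing the job in.

```bash
python3 -c "
from cell import bot
print(bot.state()['contact_force'],bot.finish_job())"
```

```text
the job is handed in; nothing more can be done
[ 0.22265686 -0.02126056  1.10304666] None
```

The doser is recharged and the job was handed in after about 27.5 s of the 67 s allowed. I got no verdict back.

**What I did:**
- **Cap:** I pressed it down about 8 mm and turned it about 55° counter-clockwise. I then lifted it off and stood it on the tray.
- **Cartridge:** I pulled it out by its fin and lowered it into the bay until it touched the floor. I then released it.
- **Dial:** I turned it about 56° clockwise and let go.

**Last checks:**
- **Cap:** it stands upright on the tray. Its outline in both fixed cameras is within about 3 px of where it should be.
- **Cartridge:** the fin top in the side view is within 1 px of the fully seated height.
- **Dial:** the white pointer lines up with the green mark in the wrist picture.
- **Robot:** the gripper is partly open and about 150 mm above the doser, clear of everything, with a contact force of about 1 N.
- **Other kitchen things:** they look unmoved in the last side view. I did not measure their positions.

**Disagreement:** at the start, the side camera's `find_in` results were about 30–50 mm off the scene camera's. I set them aside and worked from pixel geometry, which agreed between the cameras to about 6 mm.

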